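Set a beech blank at the dust extractor, open its damper fully and start it

ROBOT

A 6-joint arm with a two-finger parallel gripper is mounted at the origin on the work surface. World frame = base frame: x ahead of the robot, y to its left, z up, the work surface at z = 0. Lengths are in m, angles in rad, forces in N, time in s.
With the tool pointing down it reaches from about 0.3 to 1 m from the base axis. Payload 5.1 kg.
Tool frame: the origin (TCP) lies midway between the tips of the shut fingers; the grasp point (between the pads) lies 19 mm behind it; y points along the fingers, x is the direction in which the jaws open and shut, and the axes are right-handed (so a half turn about y gives the same grasp; the last joint's range is limited). The gripper opens to 95 mm and grips with 3 to 60 N. Pads are 20 mm wide; open, the fingers measure 119 mm over their backs; the gripper's body (75 mm by 180 mm) begins 59 mm behind the grasp point.
Start: joints at [-1.337, 0.124, 1.65, -0, 1.367, -0.083], TCP at [0.202, -0.618, 0.215] pointing down, gripper open.
Joint ranges: [-2.61, 2.61], [-1.02, 2.33], [0.03, 2.71], [-1.35, 4.49], [0.32, 2.68], [-2.91, 2.91]. Speed limits (rad/s): [2.57, 2.57, 3.14, 3.14, 3.14, 3.14].

INTERFACE

Orientations are given as a unit quaternion [x, y, z, w].
In Python, from rig import ctrl gives the robot as it stands. Calls block until the motion is done:
- ctrl.reach(position, orientation): joint-space move of the TCP to a pose.
- ctrl.movel(position, ori=None, vel=0.15, force_limit=None): straight line of the TCP; ori=None keeps the orientation; vel is the mean speed in m/s. With force_limit (N) it stops when the force on the tool has changed by that much, and returns True; else False.
- ctrl.goto_joints(angles): joint-space move.
- ctrl.move_gripper(opening, f_grip=None): finger opening in m; f_grip is the grip in N (None keeps the last); returns when the fingers have stopped.
- ctrl.sleep(seconds).
- ctrl.ik(position, orientation): joint angles nearest the present ones, or None.
- ctrl.get_obs(): the state.
- ctrl.read_camera(name): name is "scene" or "side" or "wrist"; returns the picture (400x640x3 uint8, red, green, blue); there is no depth.
- ctrl.calibration(name): a dict with "mtx" (3x3 intrinsics, pixels), "pose" (4x4, takes a point from camera to world coordinates). Camera axes: x right, y up, looking along -z (the intrinsics and any distortion apply to the point x, -y, -z); pixel columns grow to the right and rows downward; lengths in m; the calibration is good to about 2 mm. A picture is of the moment at which its call begins: read the wrist's pose just before it. calibration takes no time and is no camera call; for the wrist camera it gives the pose at the moment of the call.
A pose or a line that the arm cannot do raises ctrl.IKError and nothing moves.
- ctrl.job_done(): hands the job in, once; it reports no verdict.
Trained networks look in the newest picture that a camera, given by its name, has taken for a name from the list of things; names that differ only in an ending like _2 or _b are one class to them, and where a whole thing is asked for, a point or a joint stands for the part that bears it (a point fixed in the world has none). Each returns a list of dicts, best first, with "confidence" (0 to 1); they miss things now and then, are a little off and sometimes report something else, mostly with a low value. They report only what shows in the picture. A call takes as long as a camera call. They do not tell look-alikes from the thing itself.
- ctrl.spot_in(name, camera): "extent" ([left, top, width, height] in pixels, round what is visible of it).
- ctrl.spot_point(name, camera): "centre" ([column, row] in pixels: a listed point, or the origin of a listed thing).
The state is a dict: "time_s": time; "joint_pos": joint angles; "qd": joint speeds; "effort": joint torques, N m; "position": TCP position; "tool_rot": TCP orientation; "contact_force": force on the tool from outside, world axes, zero at the start; "wrist_torque": the same for the moment, N m; "finger_gap": finger opening in m.
Only numpy, scipy, OpenCV 4.12 (cv2) and the standard library are available. Lean on these libraries where they do the work, as an engineer would, in place of code of your own. Each camera call takes 0.05 s, during which the arm holds its last target.

TASK

Get ready to sand: without picking anything up, push the beech blank with the paper template along the bench until it lies flat against the grille of the green dust extractor. Then push the red-knobbed damper lever on top through its half-open click, all the way to the fully open stop, and only then press the green start button right in and let it go. Leave the tools and other things on the bench and on the extractor where they are.

Things in the scene. Friction and masses are not known exactly. Their poses are not given: they have to be found in the camera images.
- extractor: Green metal dust extractor box, fixed, 260 (x) by 170 (y) by 90 mm high; origin at the centre of its underside, on the bench, z up. Its suction grille (dark, bright slats, 200 mm wide) is on its -y face, y = -85 mm. A short round duct stub sticks out of its +y face. On its flat top (90 mm up) are the damper lever and the start button.
- blank: Loose beech block 150 (x) by 90 (y) by 50 mm high, 0.3 to 0.6 kg, white paper template on top; origin at the centre of its underside. Starts 50 to 110 mm short of the grille, roughly square to it; flat against the grille its origin is at x near 0, y = -130 mm in the extractor's frame. Sliding it on the bench takes up to about 8 N.
- pivot (a point): The lever's vertical pivot axis at the height of the extractor's top surface (90 mm over the bench); in the extractor's frame at x = 0, y = +45 mm.
- lever_knob (a point): Centre of the lever's upright red knob: cylinder 22 mm across and 42 mm high (its foot is 20 mm and its top 62 mm above the extractor's top, this point 42 mm above it), 100 mm from the pivot axis, on a flat steel arm 16 mm wide whose upper face is 20 mm above the extractor's top. It moves in a level arc about the pivot.
- gate_lever (a joint): Damper lever angle (rad), anticlockwise from above: 0 = shut stop, red tick, arm points 200 deg anticlockwise from the extractor's +x; 0.70 = half-open detent, yellow tick; 1.40 = fully open stop, white tick, arm at 280 deg. Starts at 0 to 0.3. Stays where left; sprung bumps before and after half-open and just before the open stop need about 4 N at the knob; past the last it clicks home.
- start_button_top (a point): Centre of the top of the green start button, 30 mm across, in a black housing on the extractor's top, at x = +90 mm, y = +35 mm in the extractor's frame; pressed straight down.
- start_button (a joint): Travel of the start button in m: 0 = released, 0.006 = fully in, which takes 5 N; it springs back.
- hammer: Hammer lying on the bench near the robot's right; leave alone. Origin on its underside.
- chisel: Red-handled hand tool lying on the bench at the far right, about 200 mm long; leave alone.
- glue: White glue bottle with orange cap, 56 mm across, 150 mm high, standing beyond the extractor; leave alone. Origin at the centre of its underside.
- mug: Blue mug, 80 mm across, 90 mm high, standing to the left; leave alone. Origin at the centre of its underside.
- screw_jar: Amber jar with a steel lid, 64 mm across, 80 mm high, standing to the left; leave alone. Origin at the centre of its underside.
- pencil: Flat blue carpenter's pencil, 170 by 14 by 8 mm, lying on the bench on the right, close to the robot; leave alone. Origin at the centre of its underside.
- wedge: Small dark wood offcut, 32 by 32 by 20 mm, lying on the extractor's top near its +x, -y corner; leave alone. Origin at the centre of its underside.
There are look-alikes about, which are no part of the job. What is shaped like the blank but purple or yellow is not meant.

How it is judged:
By the outcome, as a careful person would: the job done as asked, in the order asked, and still so for the second after the job is handed in, with the robot touching nothing.
It also fails if it takes over 58 s, if anything falls off the work surface, if the arm or the gripper's body presses on something with over 40 N, if the wrist force passes 120 N, or if a joint passes its speed limit or range.

## Working session

There is one attempt and no reset: what is moved stays moved. The work goes in short steps, each a Python script; the robot and the scene stay as the last script left them, time stands still between calls to the robot, and variables do not carry over. Pictures are saved under pics/ and viewed, and the job is handed in when it is done.

```bash
ls; mkdir -p pics
cat > h.py <<'E'
import numpy as np, cv2
from rig import ctrl
def snap(cam,fn):
    im=ctrl.read_camera(cam); cv2.imwrite('pics/'+fn,cv2.cvtColor(im,cv2.COLOR_RGB2BGR)); return im
def ray(cam,uv,cal=None):
    c=cal or ctrl.calibration(cam); K=np.array(c['mtx']);T=np.array(c['pose'])
    d=np.linalg.inv(K)@[uv[0],uv[1],1]; d=T[:3,:3]@[d[0],-d[1],-d[2]]
    return T[:3,3],d
def onz(cam,uv,z,cal=None):
    o,d=ray(cam,uv,cal); return o+d*(z-o[2])/d[2]
def proj(cam,p,cal=None):
    c=cal or ctrl.calibration(cam); K=np.array(c['mtx']);T=np.array(c['pose'])
    q=T[:3,:3].T@(np.array(p)-T[:3,3]); q=K@[q[0],-q[1],-q[2]]; return q[:2]/q[2]
E
python3 - <<'E'
from h import *
np.set_printoptions(precision=4,suppress=True)
for c in ['scene','side','wrist']:
    snap(c,c+'0.png'); k=ctrl.calibration(c); print(c,k)
    if c!='wrist':
        for n in ['extractor','blank']: print(n,ctrl.spot_in(n,c),ctrl.spot_point(n,c))
        for n in ['pivot','lever_knob','start_button_top','wedge']: print(n,ctrl.spot_point(n,c))
print(ctrl.get_obs())
E
```

```text
pics
scene {'mtx': array([[406.1415,   0.    , 313.911 ],
       [  0.    , 406.1415, 197.436 ],
       [  0.    ,   0.    ,   1.    ]]), 'pose': array([[-0.5607, -0.5371,  0.6301,  1.2878],
       [ 0.8278, -0.3788,  0.4138,  0.4913],
       [ 0.0164,  0.7537,  0.6571,  0.924 ],
       [ 0.    ,  0.    ,  0.    ,  1.    ]])}
extractor [{'extent': [307.0, 196.1, 87.8, 104.3], 'confidence': 0.93}] [{'centre': [346.9, 257.2], 'confidence': 0.71}]
blank [{'extent': [284.4, 175.3, 44.7, 39.6], 'confidence': 0.88}, {'extent': [265.1, 210.1, 38.3, 49.0], 'confidence': 0.64}, {'extent': [282.6, 144.2, 12.6, 18.8], 'confidence': 0.33}] [{'centre': [287.7, 243.3], 'confidence': 0.88}, {'centre': [307.8, 198.3], 'confidence': 0.79}, {'centre': [247.1, 200.8], 'confidence': 0.57}]
pivot [{'centre': [360.1, 240.2], 'confidence': 0.85}]
lever_knob [{'centre': [353.4, 207.8], 'confidence': 0.65}]
start_button_top [{'centre': [354.3, 254.8], 'confidence': 0.55}]
wedge [{'centre': [317.1, 260.8], 'confidence': 0.55}]
side {'mtx': array([[488.7432,   0.    , 319.0749],
       [  0.    , 488.7432, 192
[... 1285 characters left out ...]
,   0.    ,   1.    ]]), 'pose': array([[ 0.3121,  0.9177,  0.2456,  0.2714],
       [-0.95  ,  0.3015,  0.0806, -0.5952],
       [-0.0001, -0.2585,  0.966 ,  0.3845],
       [ 0.    ,  0.    ,  0.    ,  1.    ]])}
{'time_s': 0.95, 'joint_pos': array([-1.3366,  0.1238,  1.6503, -0.    ,  1.3675, -0.0826]), 'qd': array([-0.0008, -0.0001,  0.0006,  0.0012,  0.0016,  0.0006]), 'effort': array([  0.0005, -41.7593, -36.024 ,   0.0776,   0.0428,  -0.    ]), 'position': array([ 0.2025, -0.6177,  0.2146]), 'tool_rot': array([-0.5726,  0.4149, -0.4149,  0.5726]), 'contact_force': array([-0.5738,  0.3242, -0.27  ]), 'wrist_torque': array([ 0.0263, -0.0338,  0.0173]), 'finger_gap': 0.09481365290483204}
```

Run:
```python
import cv2
for c,(x,y,w,h) in {'scene':(220,120,230,200),'side':(230,110,220,190)}.items():
    im=cv2.imread(f'pics/{c}0.png')[y:y+h,x:x+w]; cv2.imwrite(f'pics/{c}0c.png',cv2.resize(im,None,fx=3,fy=3,interpolation=cv2.INTER_CUBIC))
```

```text
(no output)
```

View pics/scene0.png

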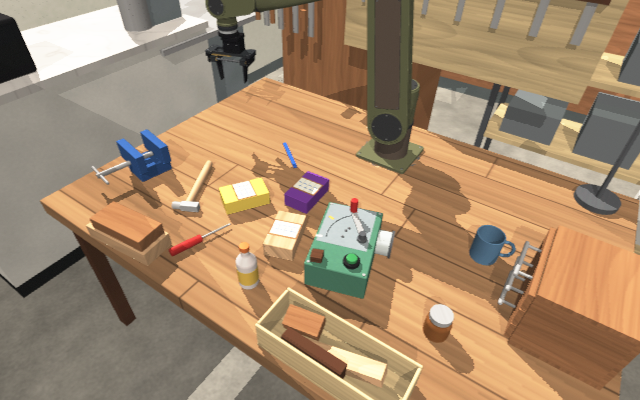

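View pics/side0.png

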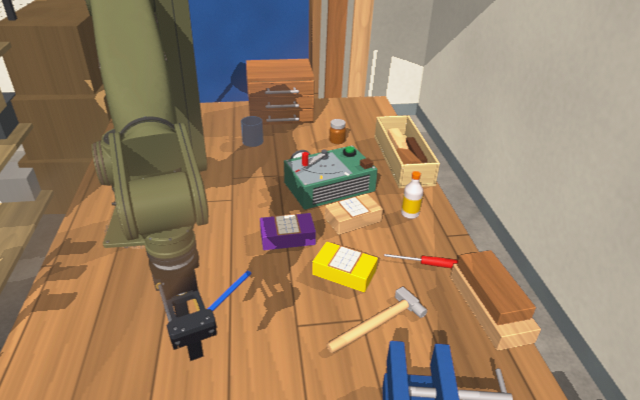

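```bash
sleep 1
```

```text
(no output)
```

View pics/scene0c.png

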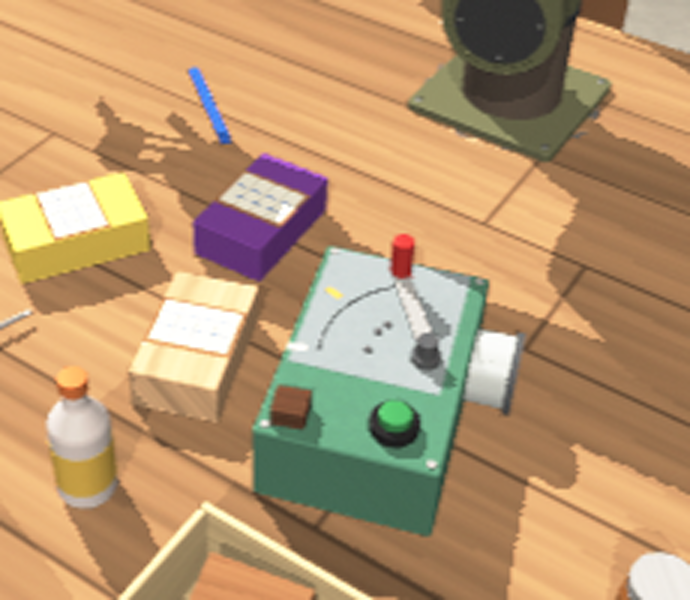

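View pics/side0c.png

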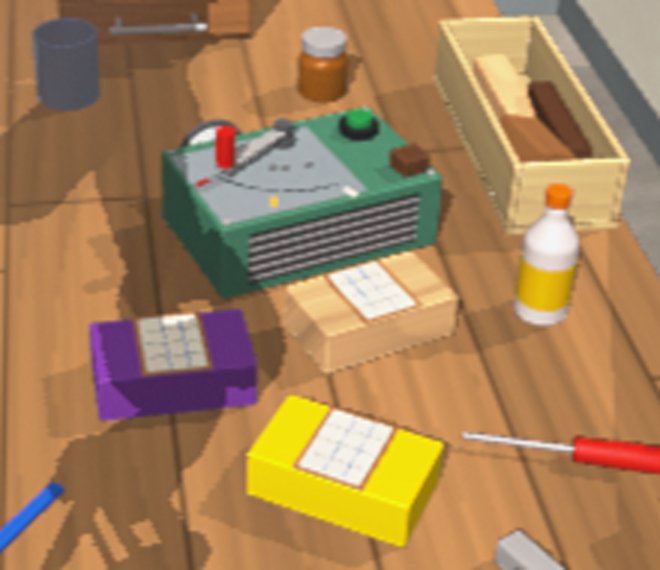

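```bash
cat > fit.py <<'E'
from h import *
from scipy.optimize import least_squares
def tf(p,q,z):
    c,s=np.cos(p[2]),np.sin(p[2]); return np.array([p[0]+c*q[0]-s*q[1],p[1]+s*q[0]+c*q[1],z])
def fit(obs,p0):
    f=lambda p: np.concatenate([proj(c,tf(p,q,z))-uv for c,q,z,uv in obs])
    r=least_squares(f,p0,loss='soft_l1'); return r.x,f(r.x).reshape(-1,2)
def S(u,v): return np.array([220+u/3,120+v/3])-0.33
def D(u,v): return np.array([230+u/3,110+v/3])-0.33
E
python3 - <<'E'
from fit import *
np.set_printoptions(precision=4,suppress=True)
h=.09;a,b=.13,.085
E=[('scene',(-a,-b),h,S(328,250)),('scene',(-a,b),h,S(488,283)),('scene',(a,-b),h,S(258,432)),('scene',(a,b),h,S(442,468)),
('side',(-a,b),h,D(165,152)),('side',(-a,-b),h,D(225,233)),('side',(a,-b),h,D(440,180)),('side',(a,b),h,D(367,110))]
e,r=fit(E,[.6,-.1,0]);print('ext',e);print(r)
a,b,h=.075,.045,.05
B=[('scene',(-a,-b),h,S(175,275)),('scene',(-a,b),h,S(258,290)),('scene',(a,-b),h,S(132,375)),('scene',(a,b),h,S(218,390)),
('side',(-a,b),h,D(285,300)),('side',(a,b),h,D(408,252)),('side',(a,-b),h,D(458,295)),('side',(-a,-b),h,D(327,338))]
p,r=fit(B,[.6,-.3,0]);print('blank',p);print(r)
R=np.array([[np.cos(e[2]),np.sin(e[2])],[-np.sin(e[2]),np.cos(e[2])]]); print('blank in ext',R@(p[:2]-e[:2]),p[2]-e[2])
for n,q,z,us,ud in [('btn',(.09,.035),.105,(354.3,254.8),(349.6,149.4)),('piv',(0,.045),.09,(360.1,240.2),(322,159.4))]:
    w=tf(e,q,z);print(n,w,proj('scene',w)-us,proj('side',w)-ud)
# knob
K=onz('scene',(353.4,207.8),.132)
for cam,uv in [('scene',S(402,257)),('side',D(226,148))]:
    k=onz(cam,uv,.132); q=R@(k[:2]-e[:2])-[0,.045]; print(cam,k,np.hypot(*q),np.degrees(np.arctan2(q[1],q[0]))%360)
for n,uv in [('glue',(247,287)),('yellow',(245,205)),('purple',(305,200))]: print(n,onz('scene',uv,0))
E
```

```text
ext [0.5729 0.1319 0.3184]
[[-1.0834 -2.2257]
 [ 0.1633 -2.3374]
 [-2.2719 -0.2058]
 [ 0.1602  2.6855]
 [-2.0517 -0.6425]
 [-0.4955 -1.0523]
 [ 1.3452 -2.0631]
 [-0.0461 -2.4469]]
blank [ 0.6177 -0.0508  0.3637]
[[-0.1797 -1.78  ]
 [-0.2246 -1.9462]
 [-1.1664 -0.8998]
 [ 0.2283 -0.173 ]
 [-0.4698 -4.9365]
 [ 0.402  -1.8454]
 [ 0.1464 -0.8824]
 [ 0.7296 -1.0596]]
blank in ext [-0.0146 -0.1876] 0.0453105997050946
btn [0.6474 0.1933 0.105 ] [-2.664   3.7922] [-0.5449 -0.3556]
piv [0.5588 0.1746 0.09  ] [ 1.225 -1.023] [ 1.5655 -2.2813]
scene [0.4905 0.1068 0.132 ] 0.09622202925724266 206.58516357585168
side [0.4883 0.0995 0.132 ] 0.10302835433369492 208.61319088238162
glue [ 0.8187 -0.0306 -0.    ]
yellow [ 0.5679 -0.2589 -0.    ]
purple [ 0.4304 -0.108   0.    ]
```

```bash
cat >> fit.py <<'E'
from scipy.spatial.transform import Rotation as Ro
def quat(th):  # jaw axis at world angle th, tool down
    x=np.array([np.cos(th),np.sin(th),0]);y=np.array([0,0,-1.]);return Ro.from_matrix(np.c_[x,y,np.cross(x,y)]).as_quat()
E
python3 - <<'E'
from fit import *
np.set_printoptions(precision=3,suppress=True)
o=ctrl.get_obs();R=Ro.from_quat(o['tool_rot']).as_matrix();c=ctrl.calibration('wrist')['pose']
print(R, R.T@(c[:3,3]-o['position']), R.T@c[:3,:3])
e=np.array([.573,.132,.318])
for s in (0,np.pi):
    print('s',s)
    for q,z in [((-.015,-.26),.35),((-.015,-.26),.25),((-.015,-.26),.02),((-.015,-.18),.02),((.09,.035),.1)]:
        print(ctrl.ik(tf(e,q,z),quat(e[2]+s)))
    for a in np.radians([195,220,250,280]):
        w=tf(e,(.1*np.cos(a),.045+.1*np.sin(a)),.122)
        print(ctrl.ik(w,quat(e[2]+a+np.pi/2+s)),ctrl.ik(w,quat(e[2]+a+s)))
E
```

```text
[[ 0.312 -0.     0.95 ]
 [-0.95   0.     0.312]
 [-0.    -1.    -0.   ]] [ 0.    -0.17   0.072] [[ 1.    -0.001 -0.   ]
 [ 0.     0.259 -0.966]
 [ 0.001  0.966  0.259]]
s 0
[-0.267  0.078  1.476 -0.     1.588 -0.585]
[-0.267  0.107  1.609 -0.     1.425 -0.585]
[-0.267  0.31   1.781 -0.     1.05  -0.585]
[-0.158  0.244  1.864 -0.     1.034 -0.476]
[ 0.211  0.269  1.683 -0.     1.19  -0.107]
[ 0.138 -0.159  2.09  -0.     1.211  1.129] [ 0.138 -0.159  2.09   0.     1.211  2.699]
[ 0.071 -0.102  2.039 -0.     1.205  0.626] [ 0.071 -0.102  2.039 -0.     1.205  2.196]
[ 0.038  0.005  1.937 -0.     1.2    0.069] [ 0.038  0.005  1.937 -0.     1.2    1.64 ]
[ 0.054  0.116  1.82  -0.     1.206 -0.438] [0.054 0.116 1.82  0.    1.206 1.133]
s 3.141592653589793
[-0.267  0.078  1.476  0.     1.588  2.556]
[-0.267  0.107  1.609  0.     1.425  2.556]
[-0.267  0.31   1.781 -0.     1.05   2.556]
[-0.158  0.244  1.864 -0.     1.034  2.666]
None
[ 0.138 -0.159  2.09  -0.     1.211 -2.013] [ 0.138 -0.159  2.09  -0.     1.211 -0.442]
[ 0.071 -0.102  2.039 -0.     1.205 -2.516] [ 0.071 -0.102  2.039 -0.     1.205 -0.945]
None [ 0.038  0.005  1.937 -0.     1.2   -1.502]
[ 0.054  0.116  1.82  -0.     1.206  2.703] [ 0.054  0.116  1.82  -0.     1.206 -2.009]
```

Run:
```python
from fit import *
np.set_printoptions(precision=4,suppress=True)
e=np.array([.573,.132,.318])
ctrl.reach(tf(e,(0,-.1),.36),quat(e[2]))
import pickle
cal=ctrl.calibration('wrist');pickle.dump(cal,open('cal1.pkl','wb'))
snap('wrist','w1.png')
for n in ['pivot','lever_knob','start_button_top','wedge','blank','extractor']: print(n,ctrl.spot_point(n,'wrist'))
print(ctrl.get_obs()['time_s'])
```

```text
pivot [{'centre': [324.6, 76.0], 'confidence': 0.76}]
lever_knob [{'centre': [252.7, 99.9], 'confidence': 0.97}]
start_button_top [{'centre': [391.6, 80.1], 'confidence': 0.62}]
wedge [{'centre': [387.1, 146.0], 'confidence': 0.55}]
blank [{'centre': [315.1, 210.7], 'confidence': 0.92}, {'centre': [208.0, 205.8], 'confidence': 0.62}, {'centre': [255.4, 300.5], 'confidence': 0.6}]
extractor [{'centre': [323.9, 112.9], 'confidence': 0.94}]
4.0583
```

View pics/w1.png

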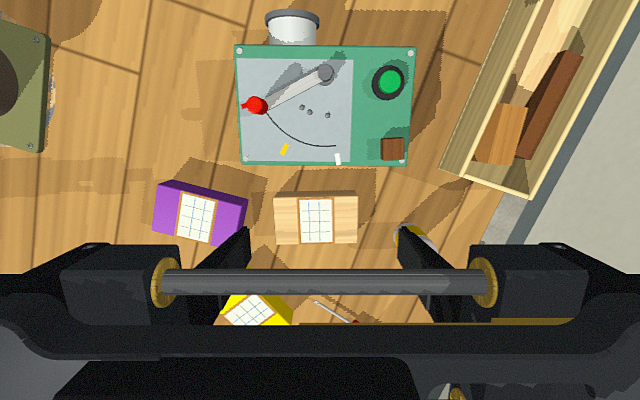

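Run:
```python
import cv2
im=cv2.imread('pics/w1.png')[30:255,220:440]; cv2.imwrite('pics/w1c.png',cv2.resize(im,None,fx=2.65,fy=2.65,interpolation=cv2.INTER_CUBIC))
```

```text
(no output)
```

View pics/w1c.png

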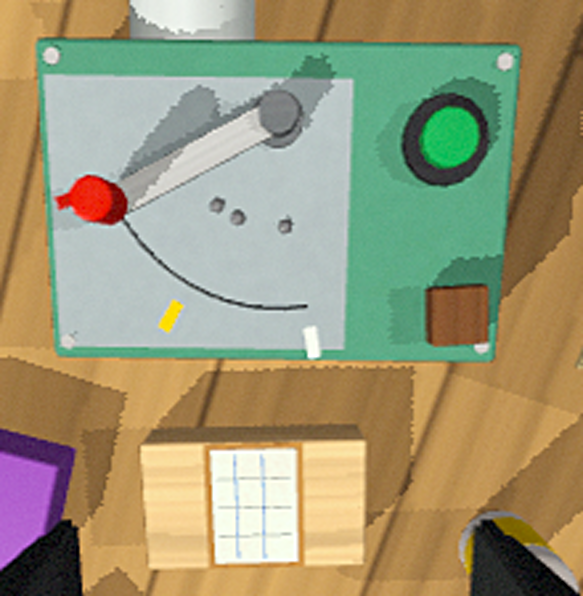

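```bash
cat > fit2.py <<'E'
from fit import *
import pickle
cal=pickle.load(open('cal1.pkl','rb'))
W=lambda u,v: np.array([220+u/2.65,30+v/2.65])-.3
def fitw(obs,p0,cal=cal):
    f=lambda p: np.concatenate([proj('wrist',tf(p,q,z),cal)-uv for q,z,uv in obs])
    r=least_squares(f,p0); return r.x,f(r.x).reshape(-1,2)
def inext(e,w): 
    d=np.array(w[:2])-e[:2];c,s=np.cos(e[2]),np.sin(e[2]);return np.array([c*d[0]+s*d[1],-s*d[0]+c*d[1]])
E
python3 - <<'E'
from fit2 import *
np.set_printoptions(precision=4,suppress=True)
h=.09;a,b=.13,.085
e,r=fitw([((-a,b),h,W(38,40)),((a,b),h,W(520,46)),((a,-b),h,W(494,360)),((-a,-b),h,W(58,356))],[.573,.132,.318]);print(e);print(r)
h=.05;a,b=.075,.045
p,r=fitw([((-a,b),h,W(141,446)),((a,b),h,W(365,440)),((a,-b),h,W(365,563)),((-a,-b),h,W(150,569))],[.573,.132,.318]);print(p);print(r)
print('blank in ext',inext(e,p),p[2]-e[2])
k=onz('wrist',W(94,198),.152,cal);q=inext(e,k)-[0,.045];print('knob top',np.hypot(*q),np.degrees(np.arctan2(*q[::-1]))%360)
k=onz('wrist',W(280,113),.115,cal);print('pivot',inext(e,k))
for z in (.1,.105,.11,.115,.12):print('btn',inext(e,onz('wrist',W(450,137),z,cal)))
for uv in [(290,397),(443,443),(405,500),(250,455)]: print('yellow',inext(e,onz('side',D(*uv),.05)))
for uv in [(247,375-0),(257,368)]: print('purple',inext(e,onz('side',D(*uv),.05)))
print('glue cap',inext(e,onz('scene',(244.5,247),.15)), 'wedge',inext(e,onz('wrist',W(457,315),.11,cal)))
E
```

```text
[0.5745 0.1295 0.3072]
[[-1.946  -0.9125]
 [ 2.0464 -1.1007]
 [ 1.3452  1.641 ]
 [-1.4536  1.4338]]
[ 0.6189 -0.0533  0.346 ]
[[-0.7931 -0.6288]
 [ 0.6959 -0.744 ]
 [ 0.5595  0.8571]
 [-0.4612  0.7554]]
blank in ext [-0.013  -0.1876] 0.03877819460210602
knob top 0.09814840772785531 206.7653921397964
pivot [0.0007 0.0454]
btn [0.0913 0.0371]
btn [0.0902 0.0364]
btn [0.0891 0.0356]
btn [0.0881 0.0349]
btn [0.087  0.0342]
yellow [-0.1599 -0.3005]
yellow [-0.0644 -0.4102]
yellow [-0.1297 -0.4576]
yellow [-0.2251 -0.3551]
purple [-0.1826 -0.2565]
purple [-0.1699 -0.2511]
glue cap [ 0.1709 -0.2243] wedge [ 0.0994 -0.0553]
```

```bash
sed -i '$a e=np.array([.574,.1305,.311])' fit2.py
python3 - <<'E'
from fit2 import *
np.set_printoptions(precision=4,suppress=True)
Q=quat(e[2]); x=-.013
ctrl.reach(tf(e,(x,-.262),.2),Q)
print(ctrl.movel(tf(e,(x,-.262),.018),Q,vel=.12,force_limit=15))
def st(): 
    o=ctrl.get_obs();print(o['time_s'],inext(e,o['position']),o['position'][2],o['contact_force'],o['finger_gap'])
st()
print(ctrl.movel(tf(e,(x,-.21),.018),Q,vel=.06,force_limit=20));st()
print(ctrl.movel(tf(e,(x,-.172),.018),Q,vel=.03,force_limit=20));st()
snap('scene','s2.png');snap('side','d2.png')
E
```

```text
False
6.6417 [-0.0123 -0.2624] 0.019080690538829395 [ 0.78    0.6277 -0.6461] 0.09497157434543427
False
7.6583 [-0.0131 -0.2094] 0.01775797554213259 [ 0.3988 -0.364   0.3438] 0.09509896025064817
True
8.5167 [-0.0135 -0.1872] 0.01821159786124452 [ 0.7869 -2.4987  1.907 ] 0.09473274058768656
```

Run:
```python
from fit2 import *
np.set_printoptions(precision=4,suppress=True)
Q=quat(e[2]); x=-.013
def st(): 
    o=ctrl.get_obs();print(o['time_s'],inext(e,o['position']),o['position'][2],o['contact_force'],o['finger_gap'])
print(ctrl.movel(tf(e,(x,-.172),.018),Q,vel=.03,force_limit=25));st()
print(ctrl.movel(tf(e,(x,-.215),.018),Q,vel=.1));st()
snap('scene','s3.png');a=cv2.imread('pics/s3.png')[150:300,240:420]
snap('side','d3.png');b=cv2.imread('pics/d3.png')[125:275,260:440]
f=lambda i:cv2.resize(i,(540,450),interpolation=cv2.INTER_CUBIC)[:, :400]
cv2.imwrite('pics/c3.png',np.hstack([f(a),f(b)]))
```

```text
True
8.9417 [-0.0138 -0.1873] 0.018317309457179916 [ 0.3045 -2.893   2.2812] 0.09526418429010171
False
9.3667 [-0.0133 -0.2149] 0.017559682835996064 [-0.4821  0.6802  0.2778] 0.09512686450364313
```

View pics/c3.png

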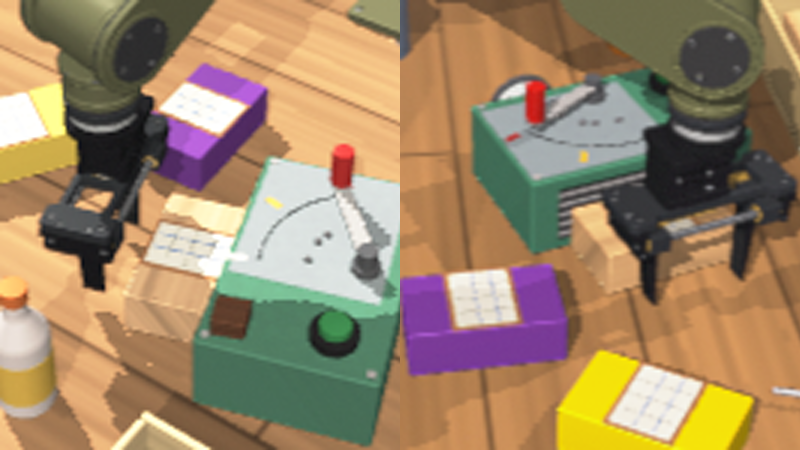

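Run:
```python
from fit2 import *
np.set_printoptions(precision=4,suppress=True)
Q=quat(e[2])
def st(): 
    o=ctrl.get_obs();print(o['time_s'],inext(e,o['position']),o['position'][2],o['contact_force'],o['finger_gap'])
ctrl.movel(tf(e,(-.013,-.215),.2),Q,vel=.2)
ctrl.reach(tf(e,(0,-.1),.36),Q)
cal=ctrl.calibration('wrist');pickle.dump(cal,open('cal2.pkl','wb'));snap('wrist','w2.png')
im=cv2.imread('pics/w2.png')[30:255,220:440]; cv2.imwrite('pics/w2c.png',cv2.resize(im,None,fx=2.65,fy=2.65,interpolation=cv2.INTER_CUBIC))
ctrl.move_gripper(0.0);st()
```

```text
12.9 [-0.  -0.1] 0.35999414557117215 [-0.152   0.5821 -0.1764] 0.0005361433762589503
```

View pics/w2c.png

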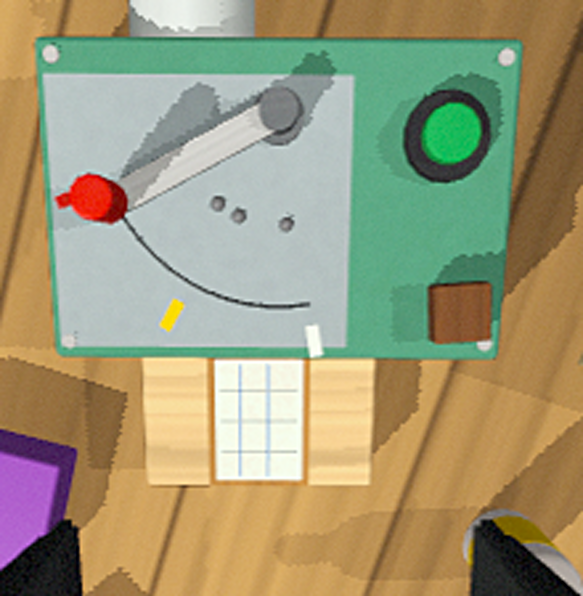

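The blank is square and against the grille: its back edge is at crop row 485 and level, and the extractor's edge is at rows 356–360. Next is the lever.

Run:
```python
from fit2 import *
np.set_printoptions(precision=3,suppress=True)
def P(deg,z=.124,r=.1):
    a=np.radians(deg);return tf(e,(r*np.cos(a),.045+r*np.sin(a)),z),quat(e[2]+a+np.pi/2)
def st(d): 
    o=ctrl.get_obs();q=inext(e,o['position'])-[0,.045];print(d,o['time_s'],np.degrees(np.arctan2(*q[::-1]))%360,np.hypot(*q),o['position'][2],o['contact_force'])
ctrl.reach(*P(186,.22)); 
p,q=P(186);print(ctrl.movel(p,q,vel=.12,force_limit=10));st('down')
for d in range(192,265,6):
    p,q=P(d);hit=ctrl.movel(p,q,vel=.08,force_limit=22);st(d)
    if hit: print('hit');break
snap('scene','s4.png');a=cv2.imread('pics/s4.png')[150:300,240:420]
snap('side','d4.png');b=cv2.imread('pics/d4.png')[125:275,260:440]
f=lambda i:cv2.resize(i,(540,450),interpolation=cv2.INTER_CUBIC)[:, 60:460]
cv2.imwrite('pics/c4.png',np.hstack([f(a),f(b)]))
```

```text
False
down 15.325 186.11245585621901 0.0993203329182285 0.1249004439426688 [0.458 0.92  0.137]
192 15.6083 192.18931796634675 0.09934399167216447 0.1250876832195368 [-0.055 -0.313  0.425]
198 15.8917 197.96446580228096 0.09976772583994335 0.12439372037064594 [ 1.042  0.011 -0.591]
204 16.175 203.85528913671422 0.0999136890747375 0.12407961689012426 [-0.189 -0.115  0.187]
210 16.4583 209.81151108944425 0.09995780942671306 0.12394882639890549 [-0.139  0.452 -0.195]
216 16.7417 215.78652571534673 0.09996212561712241 0.12388840061279945 [-0.86  -0.004  0.01 ]
222 17.025 221.88795051824528 0.09991163188293774 0.12403475477536575 [0.06  0.898 0.844]
228 17.3083 227.83200710078137 0.09996214939578366 0.12395447218371171 [-0.42   1.328 -0.693]
234 17.5917 233.89034416922166 0.09991203955049738 0.12402296375753934 [0.202 0.257 0.269]
240 17.875 239.8597143671181 0.0999368159839803 0.12400831739381842 [ 0.433 -0.611 -0.261]
246 18.1583 245.8003291118624 0.0999241018732562 0.12395170313782432 [-0.102 -0.545  0.314]
252 18.4417 251.79172642404558 0.09990183619617006 0.12395280059793796 [ 0.347 -0.093 -0.365]
258 18.725 257.7802487658976 0.09990664389317425 0.12386378627243497 [ 0.344 -0.376 -0.011]
264 19.0083 263.9091857233872 0.0999331334765987 0.12405548298686242 [0.427 0.225 0.269]
```

View pics/c4.png

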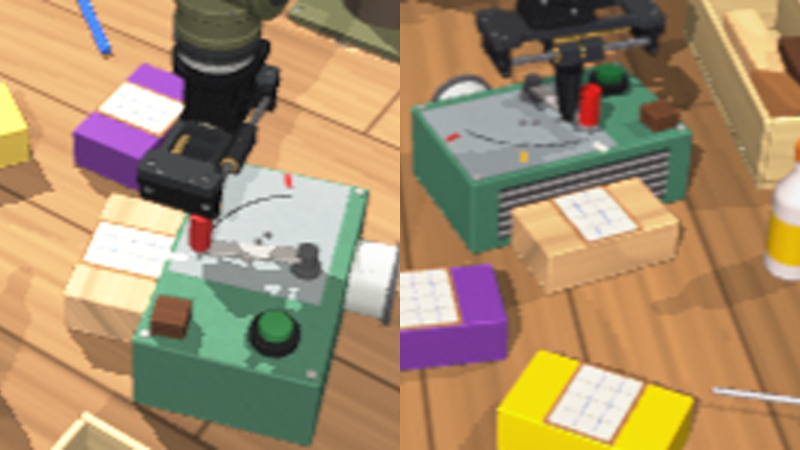

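Run:
```python
from fit2 import *
np.set_printoptions(precision=3,suppress=True)
def P(deg,z=.124,r=.1):
    a=np.radians(deg);return tf(e,(r*np.cos(a),.045+r*np.sin(a)),z),quat(e[2]+a+np.pi/2)
def st(d): 
    o=ctrl.get_obs();q=inext(e,o['position'])-[0,.045];print(d,o['time_s'],np.degrees(np.arctan2(*q[::-1]))%360,np.hypot(*q),o['position'][2],o['contact_force'])
for d in np.arange(265.5,276,1.5):
    p,q=P(d);hit=ctrl.movel(p,q,vel=.04,force_limit=14);st(d)
    if hit: print('hit');break
# back off, rise
p,q=P(d-8);ctrl.movel(p,q,vel=.1)
p,q=P(d-8,.25);ctrl.movel(p,q,vel=.25)
ctrl.reach(tf(e,(0,-.1),.36),quat(e[2]))
pickle.dump(ctrl.calibration('wrist'),open('cal3.pkl','wb'));snap('wrist','w3.png')
print(ctrl.spot_point('lever_knob','wrist'))
im=cv2.imread('pics/w3.png')[30:255,220:440]; cv2.imwrite('pics/w3c.png',cv2.resize(im,None,fx=2.65,fy=2.65,interpolation=cv2.INTER_CUBIC))
st('')
```

```text
265.5 19.3583 265.40554245273916 0.09994661400935455 0.12401186163628955 [ 0.435 -1.19  -0.551]
267.0 19.6083 266.9570630077869 0.0999969628827766 0.12401103290633908 [-0.496 -0.003  0.129]
268.5 19.8583 268.37119828285586 0.0999403676665928 0.12385812817344377 [-0.147 -0.374  0.69 ]
270.0 20.1083 268.5764068370337 0.10016028553413148 0.12367663030101718 [-8.58  -3.252  4.125]
271.5 20.3583 268.71811108911953 0.10035574965813865 0.12364245625616567 [-16.412  -7.13    9.261]
273.0 20.6083 268.78442701551086 0.10057146078867042 0.12353079981228252 [-25.203  -9.884  14.289]
274.5 20.8583 268.8604501943661 0.10079947698139426 0.12348627239536067 [-32.321 -13.805  19.318]
[{'centre': [336.0, 143.8], 'confidence': 0.81}]
 22.45 269.6624359373376 0.14451510657567362 0.35636217812262067 [-0.936  0.09  -0.02 ]
```

View pics/w3c.png

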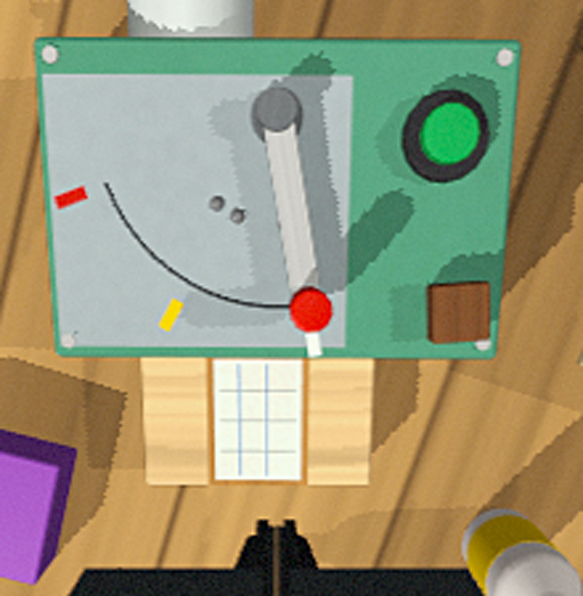

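The lever sits at the stop: the knob is at crop (311,310) on the white tick, and the force rose to about 38 N against the stop. Next is the button.

Run:
```python
from fit2 import *
np.set_printoptions(precision=4,suppress=True)
Q=quat(e[2]);b=(.0895,.0355)
def st(): 
    o=ctrl.get_obs();print(o['time_s'],inext(e,o['position']),o['position'][2],o['contact_force'])
ctrl.reach(tf(e,b,.17),Q)
h=ctrl.movel(tf(e,b,.125),Q,vel=.06,force_limit=3);print(h);st()
for z in np.arange(.122,.088,-.002):
    h=ctrl.movel(tf(e,b,z),Q,vel=.02,force_limit=15);st()
    if h or ctrl.get_obs()['contact_force'][2]>14: break
ctrl.sleep(.2);st()
snap('side','d5.png')
ctrl.movel(tf(e,b,.2),Q,vel=.15);st()
```

```text
False
24.3333 [0.0898 0.0355] 0.12537547980120983 [0.2737 0.1317 0.9865]
24.6333 [0.0895 0.0355] 0.12203067738817518 [-0.9669  0.3057 -0.029 ]
24.8833 [0.0894 0.0355] 0.11979832860682052 [ 0.0625  0.6019 -0.0772]
25.1333 [0.0894 0.0355] 0.11775603368278126 [ 0.1364 -0.3421 -0.2923]
25.3833 [0.0894 0.0355] 0.11576738222584187 [-0.48   -0.0984 -0.7569]
25.6333 [0.0894 0.0355] 0.11374953592294926 [-0.3812  0.2386  0.1124]
25.8833 [0.0898 0.0355] 0.11232583040578048 [ 0.229  -0.0719  1.3863]
26.1333 [0.0899 0.0355] 0.11043536689035882 [ 0.3551 -0.4144  1.9769]
26.3833 [0.0899 0.0354] 0.10840955988405826 [0.1995 0.3692 3.4341]
26.6333 [0.0899 0.0355] 0.10645938330859755 [0.1176 0.251  4.9677]
26.8833 [0.0899 0.0355] 0.10619359283053016 [-3.7063 -0.2736 11.9201]
27.1333 [0.09   0.0355] 0.10604736883623207 [-7.3848 -1.7777 17.5496]
27.3333 [0.09   0.0354] 0.10607122014085636 [-6.425  -1.4328 17.6406]
28.1833 [0.0885 0.0356] 0.19795240280890983 [ 0.1256  0.5017 -0.0665]
```

Run:
```python
from fit2 import *
np.set_printoptions(precision=4,suppress=True)
ctrl.reach(tf(e,(0,-.1),.36),quat(e[2]))
cal=ctrl.calibration('wrist');snap('wrist','w6.png');snap('scene','s6.png');snap('side','d6.png')
im=cv2.imread('pics/w6.png')[30:255,220:440]; a=cv2.resize(im,(400,409),interpolation=cv2.INTER_CUBIC)
b=cv2.resize(cv2.imread('pics/d6.png')[110:280,240:440],(400,409),interpolation=cv2.INTER_CUBIC)
cv2.imwrite('pics/c6.png',np.hstack([a,b])); print(ctrl.get_obs()['time_s'],ctrl.get_obs()['contact_force'])
```

```text
29.2417 [-0.1791  0.5314  0.2751]
```

View pics/c6.png

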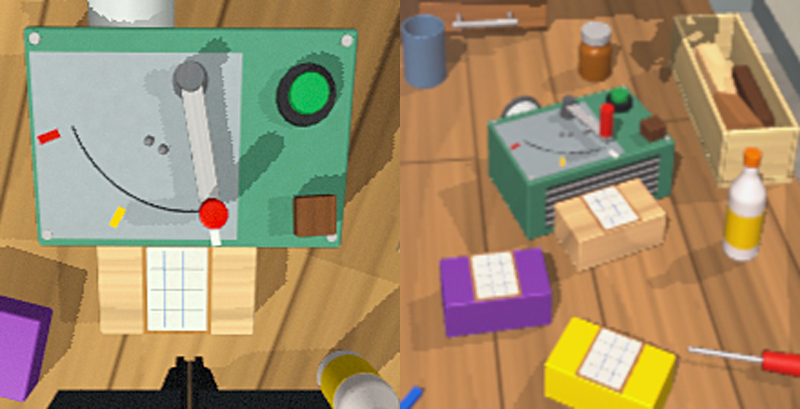

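View pics/s6.png

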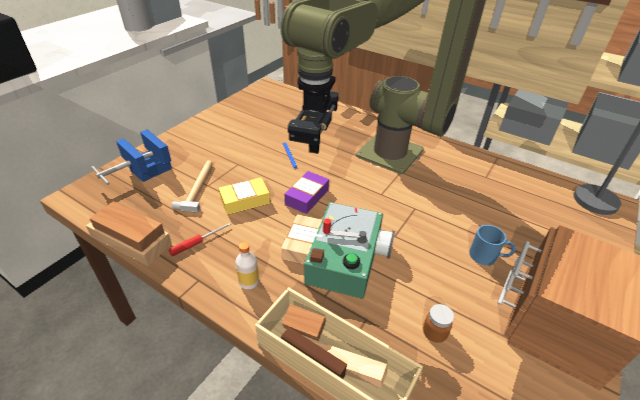

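Run:
```python
from fit2 import *
np.set_printoptions(precision=4,suppress=True)
c=pickle.load(open('cal3.pkl','rb'))
w=[onz('wrist',W(*u),.05,c) for u in [(147,485),(370,485)]]
g=[onz('wrist',W(*u),.09,c) for u in [(58,354),(494,357)]]
for p in w+g: print(inext(e,p))
d=w[1]-w[0];d2=g[1]-g[0];print(np.arctan2(d[1],d[0])-np.arctan2(d2[1],d2[0]))
ctrl.job_done()
```

```text
[-0.0869 -0.1742]
[ 0.0616 -0.174 ]
[-0.128  -0.0822]
[ 0.1262 -0.0838]
0.007323499795299782
the job is handed in; nothing more can be done
```

The job is done and handed in, using about 29 s of the 58 s allowed.

- **Blank:** I pushed it with the open fingers until it stopped against the grille, then pushed once more and it moved no further. From the last wrist pictures its back edge is at y ≈ -174 mm against the expected -175 mm. It is square to within about 0.4° and centred at x ≈ -13 mm. That sideways offset was there at the start and I did not correct it.
- **Lever:** I swept it through half-open to the open stop. The knob sits on the white tick, and the force rose to about 38 N against the stop. My 14 N force limit never tripped there, because I moved in small steps and each step measured the change afresh.
- **Button:** I pressed it only after the lever was open. It travelled about 6 mm (112 to 106 mm) to its end at about 18 N, then I let it go. I judged that it sprang back from the pictures only.
- **Everything else:** In the final pictures the other things look to be where they were, judged by eye. One of the three small dark bits on the extractor's top is no longer visible, probably because the lever arm hides it. The arm was clear at hand-in, with contact force about zero.

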